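Change the carton line over to bottles

ROBOT

A 6-joint arm with a two-finger parallel gripper is mounted at the origin on the work surface. World frame = base frame: x ahead of the robot, y to its left, z up, the work surface at z = 0. Lengths are in m, angles in rad, forces in N, time in s.
With the tool pointing down it reaches from about 0.375 to 0.975 m from the base axis. Payload 3.8 kg.
Tool frame: the origin (TCP) lies midway between the tips of the shut fingers; the grasp point (between the pads) lies bot.grasp_offset behind it (bot.grasp_offset is the distance from the TCP to the grasp point, in m); z points along the fingers, y is the direction in which the jaws open and shut (so a half turn about z gives the same grasp; the last joint's range is limited). The gripper opens to 85 mm and grips with 20 to 120 N. Pads are 22 mm wide; open, the fingers measure 114 mm over their backs; the gripper's body (76 mm by 85 mm) begins 54 mm behind the grasp point. The pads swing forward as they close: fully open they stand 13 mm farther back than shut.
Start: joints at [-1.38, 0.264, 1.604, -0, 1.274, -0.037], TCP at [0.152, -0.658, 0.231] pointing down, gripper open.
Joint ranges: [-2.63, 2.63], [-0.94, 2.18], [0.31, 2.57], [-1.31, 4.45], [0, 2.66], [-2.55, 2.55]. Speed limits (rad/s): [2.57, 2.57, 3.14, 3.14, 3.14, 3.14].

INTERFACE

Orientations are given as a rotation vector (axis times angle).
In Python, from workcell import read_state, viewer, job, bot gives the robot as it stands.
- The arm moves only by the shell command python3 -m crank 'ROWS' [FORCE]. ROWS is text: rows parted by semicolons, each of 7 numbers parted by spaces: the shift along the tool's x, y, z in mm, then the turn, a rotation vector about the tool's x, y, z in rad, then the closure in counts, from 0 (fully open) to 255 (shut). A call has 1 to 20 rows; each row is the pose to reach, as a shift and turn from the pose commanded when the call began, along the tool's axes at that moment; what a row does not reach only later rows make up. A row lasts 1/8 s, in which the tool goes at most 62.5 mm and 10.7 degrees, less where a joint would pass 70% of its speed; a pose out of reach is approached as far as the arm can. A call with a gripper value outside its range is refused whole. The fingers move at their own pace and stop on an object; FORCE is the grip in N (left out, the last holds). Time passes only in rows, so rows that repeat a pose let the fingers close. It gives the time, the measured TCP pose, the force and the opening at its end, in the units of the state.
- read_state(): the state, without advancing time (a new reading comes with each control period).
- viewer.read_camera(name): name is "side" or "top" or "wrist"; returns a dict with "pixels" (420x560x3 uint8, red, green, blue), "vertical_fov" (degrees; the focal length in pixels is half the picture's height over the tangent of half this angle, whatever the lens; pixels are square), "cx", "cy" (the principal point, pixels), "view" (4x4, takes a point from world to camera coordinates); the wrist camera has in their place "tool_from_camera" (4x4, takes a point from camera to tool coordinates, whose origin is the TCP and whose axes are the flange's). Camera axes: x right, y up, looking along -z (the intrinsics and any distortion apply to the point x, -y, -z); pixel columns grow to the right and rows downward; lengths in m; the calibration is good to about 2 mm. The wrist camera is an equidistant fisheye: a pixel r from the principal point sees the ray r / f radians off the axis. A picture is of the moment at which its call begins: read the wrist's pose just before it. There is no depth.
- job.finish_job(): hands the job in, once; it reports no verdict.
The state is a dict: "time": time; "q": joint angles; "joint_vel": joint speeds; "joint_torque": joint torques, N m; "tool_pos": TCP position; "tcp_rot": TCP orientation; "wrist_force": force on the tool from outside, world axes, zero at the start; "torque": the same for the moment, N m; "width": opening from 0.0 (shut) to 1.0 (fully open).
Only numpy, scipy, OpenCV 4.12 (cv2) and the standard library are available. Lean on these libraries where they do the work, as an engineer would, in place of code of your own. Each camera call takes 0.05 s, during which the arm holds its last target.

TASK

Change the carton line over to bottle cases. First take the bottle-shaped job tag out of the wooden rack and hang it by its eye on the slanted peg, and let go; then turn the dial on the sloping control desk clockwise, click by click, to the fifth of its seven marks, and let go; only then push the start button fully in and move clear. Leave the can-shaped tag in the rack and the can, bottle and tape roll where they are.

Things in the scene. Friction and masses are not known exactly. Their poses are not given: they have to be found in the camera images.
- bottle_tag: Aluminium tag, bottle outline, 10 mm thick (x), 46 wide (y), 138 tall (z), 80 g. Origin: centre of its bottom edge. Body 46 wide to height 62, shoulder 36 to 70, neck 22 to 93, then a square eye frame 46 x 46 (heights 92-138) with a 28 x 28 opening through along x. Stands upright, lowest 22 mm in either rack slot. Grip: the frame's flat sides, 46 mm apart in y. May hang either way round.
- bottle_tag_eye (a point): Centre of the eye opening of the bottle tag, 115 mm above its bottom edge. Axes as the tag's: x through the opening, z up the tag.
- can_tag: The other aluminium tag, to be left in the rack: can outline, same thickness, width and eye, but no neck: plain body 46 mm wide to height 62, eye frame from 61 to 107. Origin: centre of its bottom edge.
- rack: Fixed wooden block 60 x 200 x 30 mm (x, y, z), origin at the centre of its underside. Two slots in its top at y = +60 and -60 mm, 12 x 48 mm, 22 mm deep, so a tag fits with 2 mm of play.
- peg: Fixed steel round peg, 8 mm diameter, 70 mm long, slanting 35 degrees up from level towards the robot's side. Origin: on its axis at the root, 185 mm above the bench, at the front of a 22 mm square post 204 mm high on a 90 x 80 x 12 mm foot. z axis: along the peg, root to tip; y axis: level, across it. A tag hung anywhere from the root to 10 mm short of the tip stays.
- dial_grip (a point): Point on the dial's axis 31 mm out from the sloping face. z: out along the axis, square to the face (28 degrees from vertical, leaning to the robot's side); x: where the pointer shows (turns with the dial). Black disc, 48 mm diameter, 8 high, with a grip bar 44 long (x), 14 wide (y), from 8 to 42 mm off the face; a white line on half of the bar and a white nub on the rim mark the pointing end.
- dial (a joint): Dial angle, rad, growing clockwise seen facing it. Seven clicks 0.524 apart: first mark 0, fifth 2.094, seventh 3.142; stops just outside. Marks: white strokes, shortest at the first, each next one longer; seen from the robot the first is at the left, the fourth straight up the slope. A spring catch (about 0.15 N m) pulls it to the nearest click. Starts at one of the first four marks.
- start_top (a point): Centre of the top of the start button: black, 28 mm diameter, in a steel collar of 44 mm diameter (12 mm high), on the same sloping face 110 mm to the right of the dial (seen from the robot). At rest the top stands 23 mm out from the face. z axis: out of the face; it is pushed along -z.
- start (a joint): Travel of the start button in m: 0 at rest, 0.006 fully in (about 5 N); it springs back.
- desk: Fixed grey control desk, a wedge 180 mm deep (x), 230 mm wide (y), 50 mm high in front, 146 mm at the back, origin at the centre of its underside; the face slopes 28 degrees, falling towards the robot's side.
- can: Loose drinks can, 66 mm diameter, 115 mm high, bystander. Origin: centre of underside.
- wine: Loose dark bottle, 74 mm diameter, 270 mm high, bystander. Origin: centre of underside.
- tape: Loose roll of tape lying flat, 100 mm diameter, 48 mm high, bystander. Origin: centre of underside.
Not all that is in view belongs to the job. Leave any red or yellow look-alike of the bottle_tag alone.

How it is judged:
By the outcome, as a careful person would: the job done as asked, in the order asked, and still so for the second after the job is handed in, with the robot touching nothing.
It also fails if it takes over 58 s, if anything falls off the work surface, if the arm or the gripper's body presses on something with over 40 N, if the wrist force passes 120 N, or if a joint passes its speed limit or range.

## Working session

There is one attempt and no reset: what is moved stays moved. The work goes in short steps, Python scripts to look and compute and a shell command to move; the robot and the scene stay as the last step left them, time stands still between calls to the robot, and variables do not carry over. Pictures are saved under pics/ and viewed, and the job is handed in when it is done.

```bash
ls; mkdir -p pics; python3 - <<'E'
from workcell import read_state, viewer, job, bot
import cv2, numpy as np
print(bot.grasp_offset, {k:np.round(v,4) for k,v in read_state().items()})
for n in ["side","top","wrist"]:
    c=viewer.read_camera(n)
    cv2.imwrite(f"pics/{n}0.png",c["pixels"][:,:,::-1])
    np.save(f"pics/{n}0.npy",c,allow_pickle=True)
    print(n,{k:np.round(v,4).tolist() for k,v in c.items() if k!="pixels"})
E
```

```text
pics
0.0187 {'time': np.float64(0.0), 'q': array([-1.3799,  0.2648,  1.6054, -0.    ,  1.2737, -0.0369]), 'joint_vel': array([ 0.0018, -0.0013,  0.0004, -0.0004,  0.0003,  0.    ]), 'joint_torque': array([ 7.00000e-04, -5.15112e+01, -3.67313e+01,  2.00000e-04,
        1.29000e-02, -0.00000e+00]), 'tool_pos': array([ 0.1523, -0.6568,  0.23  ]), 'tcp_rot': array([-3.119e+00, -3.568e-01,  3.000e-04]), 'wrist_force': array([-0.1359, -0.4935,  0.7281]), 'torque': array([-0.0243,  0.0153, -0.018 ]), 'width': np.float64(0.9992)}
side {'vertical_fov': 54.9425, 'cx': 281.7919, 'cy': 214.2576, 'view': [[-0.9254, -0.379, 0.0014, 0.5383], [0.265, -0.6445, 0.7172, -0.2354], [-0.2709, 0.6641, 0.6968, -0.9228], [0.0, 0.0, 0.0, 1.0]]}
top {'vertical_fov': 55.9449, 'cx': 283.8297, 'cy': 210.2165, 'view': [[0.0837, -0.9965, -0.0021, -0.021], [0.9752, 0.0814, 0.206, -0.5954], [-0.2051, -0.0193, 0.9785, -0.9322], [0.0, 0.0, 0.0, 1.0]]}
wrist {'vertical_fov': 65.7065, 'cx': 278.9462, 'cy': 209.6215, 'tool_from_camera': [[-0.0001, 0.9582, 0.2862, 0.0733], [1.0, 0.0003, -0.0005, 0.0], [-0.0006, 0.2862, -0.9582, -0.1429], [0.0, 0.0, 0.0, 1.0]]}
```

View pics/side0.png

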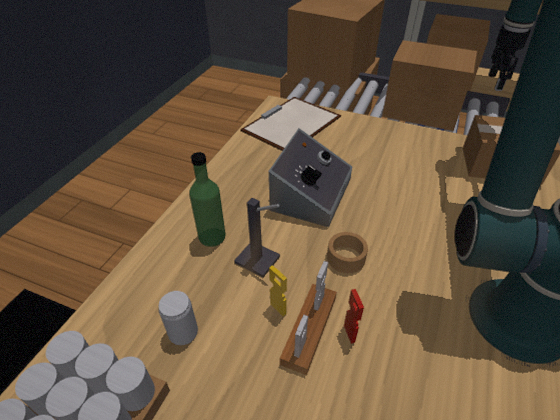

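View pics/top0.png

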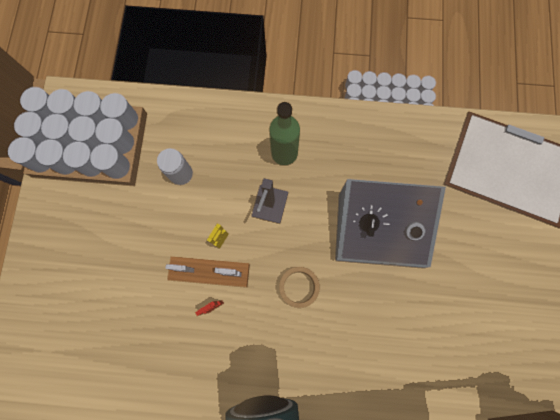

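View pics/wrist0.png

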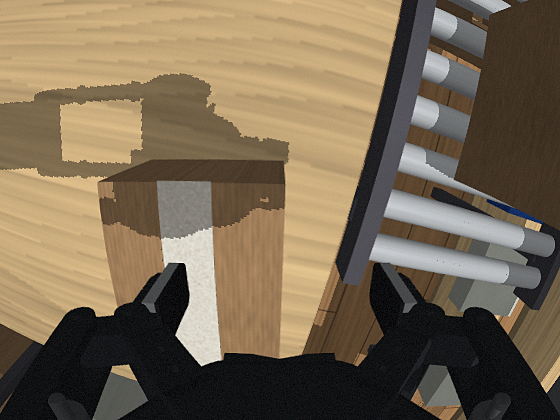

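```bash
cat > h.py <<'E'
import numpy as np, cv2
from workcell import read_state, viewer, job, bot
from scipy.spatial.transform import Rotation as R
def load(n): return np.load(n,allow_pickle=True).item()
def f(c): return c["pixels"].shape[0]/2/np.tan(np.radians(c["vertical_fov"])/2)
def proj(c,P):
    P=np.atleast_2d(P); V=c["view"]; p=P@V[:3,:3].T+V[:3,3]
    return np.c_[c["cx"]+f(c)*p[:,0]/-p[:,2], c["cy"]+f(c)*-p[:,1]/-p[:,2]]
def ray(c,u,v):
    d=np.array([(u-c["cx"])/f(c),-(v-c["cy"])/f(c),-1.0]); V=c["view"]
    o=-V[:3,:3].T@V[:3,3]; d=V[:3,:3].T@d; return o,d/np.linalg.norm(d)
def onz(c,u,v,z):
    o,d=ray(c,u,v); return o+d*(z-o[2])/d[2]
def tri(rays):
    A=0;b=0
    for o,d in rays:
        M=np.eye(3)-np.outer(d,d); A=A+M; b=b+M@o
    return np.linalg.solve(A,b)
def wray(c,T,u,v):
    du,dv=u-c["cx"],v-c["cy"]; r=np.hypot(du,dv); th=r/f(c)
    s=np.sin(th)/max(r,1e-9)
    d=np.array([du*s,-dv*s,-np.cos(th)]); M=T@c["tool_from_camera"]
    return M[:3,3],M[:3,:3]@d
def wproj(c,T,P):
    M=np.linalg.inv(T@c["tool_from_camera"]); p=np.atleast_2d(P)@M[:3,:3].T+M[:3,3]
    rho=np.hypot(p[:,0],p[:,1]); th=np.arctan2(rho,-p[:,2]); k=f(c)*th/np.maximum(rho,1e-9)
    return np.c_[c["cx"]+k*p[:,0],c["cy"]-k*p[:,1]]
def T():
    s=read_state(); M=np.eye(4); M[:3,:3]=R.from_rotvec(s["tcp_rot"]).as_matrix(); M[:3,3]=s["tool_pos"]; return M
def crop(c,x0,y0,w,h,k,name,marks=()):
    im=np.ascontiguousarray(c["pixels"][:,:,::-1])
    o=cv2.resize(im[y0:y0+h,x0:x0+w],None,fx=k,fy=k,interpolation=cv2.INTER_CUBIC)
    for u,v in marks: cv2.circle(o,(int((u-x0+.5)*k),int((v-y0+.5)*k)),3,(255,0,255),1)
    cv2.imwrite("pics/"+name,o)
E
python3 - <<'E'
from h import *
s=load("pics/side0.npy");t=load("pics/top0.npy")
print(ray(s,280,210)[0],ray(t,280,210)[0])
crop(s,230,180,150,200,3,"s_c1.png"); crop(t,150,160,180,160,4,"t_c1.png"); crop(s,255,120,105,110,6,"s_c2.png"); crop(t,325,165,130,110,6,"t_c2.png")
E
```

```text
[0.31055141 0.66514882 0.81118673] [0.39109566 0.00956991 1.03480411]
```

View pics/s_c1.png

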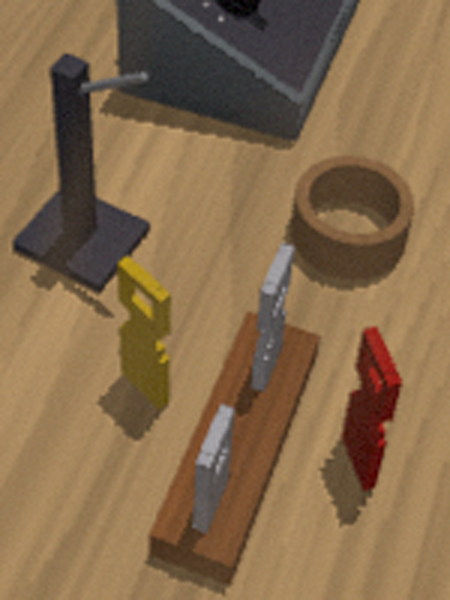

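View pics/t_c1.png

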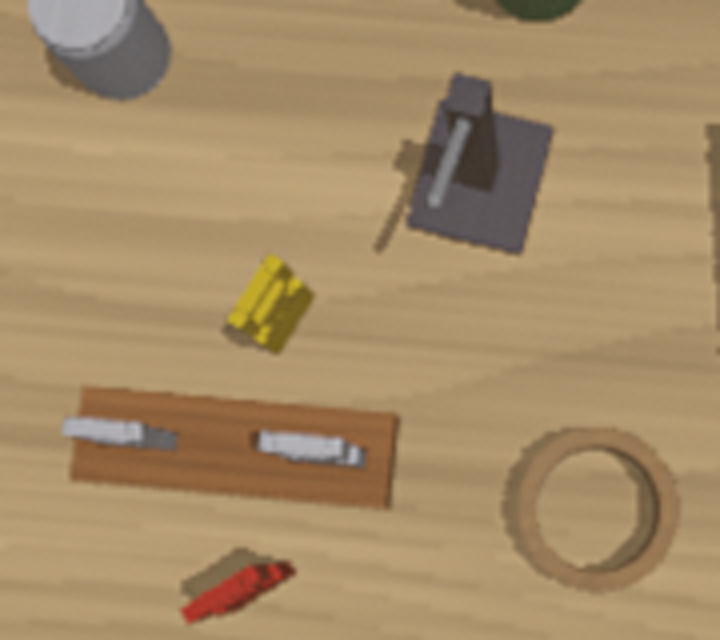

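View pics/s_c2.png

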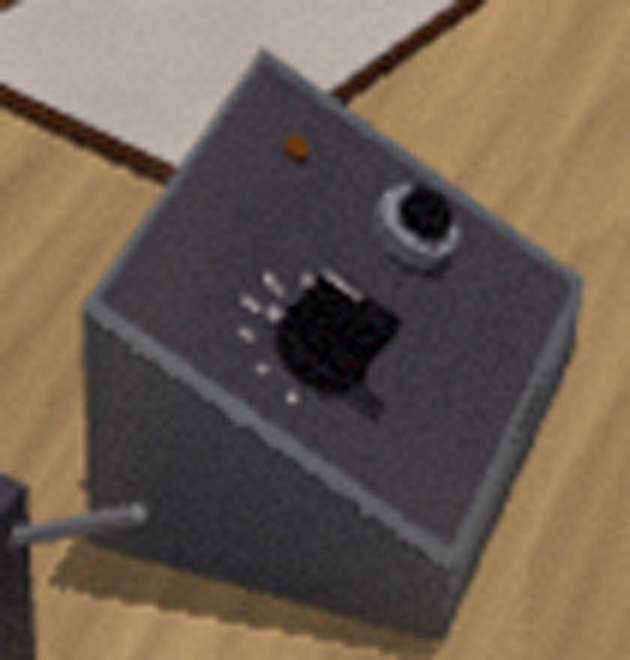

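View pics/t_c2.png

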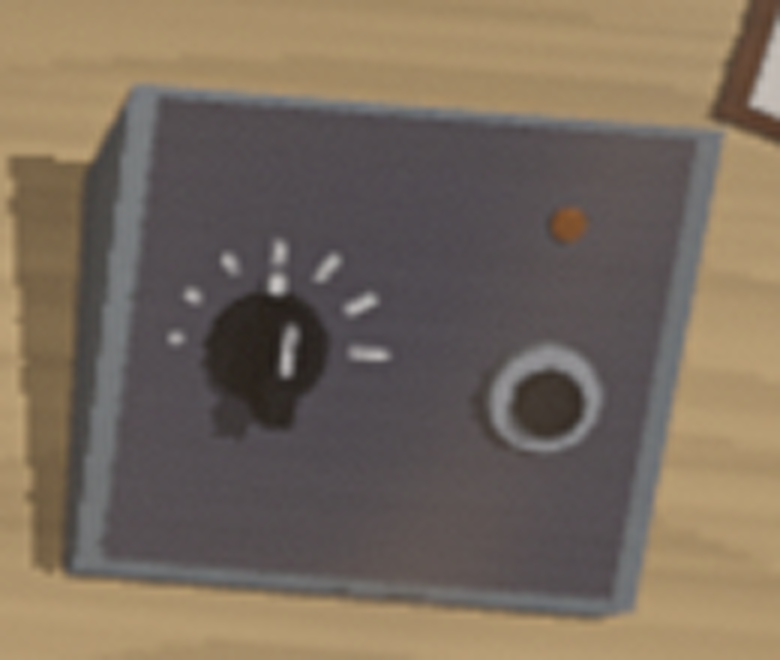

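```bash
python3 - <<'E'
from h import *
from scipy.optimize import least_squares
s=load("pics/side0.npy");t=load("pics/top0.npy")
TC=lambda u,v:(150+(u+.5)/4-.5,160+(v+.5)/4-.5)
SC=lambda u,v:(230+(u+.5)/3-.5,180+(v+.5)/3-.5)
T2=lambda u,v:(325+(u+.5)/6-.5,165+(v+.5)/6-.5)
S2=lambda u,v:(255+(u+.5)/6-.5,120+(v+.5)/6-.5)
def fit(pts,x0):  # pts: (cam, local, uv); pose x,y,yaw
    def res(p):
        r=R.from_euler('z',p[2])
        return np.concatenate([proj(c,r.apply(l)+[p[0],p[1],0])[0]-uv for c,l,uv in pts])
    o=least_squares(res,x0,loss='soft_l1'); print(np.round(o.x,4),np.round(o.fun.reshape(-1,2),1).tolist()); return o.x
rk=fit([(t,[.03,.1,.03],TC(82,386)),(t,[.03,-.1,.03],TC(399,413)),(t,[-.03,-.1,.03],TC(389,506)),(t,[-.03,.1,.03],TC(71,480)),
 (s,[.03,.1,.03],SC(150,541)),(s,[-.03,.1,.03],SC(222,570)),(s,[.03,-.1,.03],SC(250,314)),(s,[-.03,-.1,.03],SC(320,338))],[.3,.2,0])
r=R.from_euler('z',rk[2])
for y,h in((-.06,.138),(.06,.107)):
    P=r.apply([[-.005,y+a,.008+h] for a in(-.023,.023)]+[[.005,y+a,.008+h] for a in(-.023,.023)])+[rk[0],rk[1],0]
    print("tag top", proj(t,P).round(1).tolist(), proj(s,P).round(1).tolist())
hf=.05;hb=.146
dk=fit([(t,[.09,.115,hb],T2(135,88)),(t,[.09,-.115,hb],T2(720,132)),(t,[-.09,-.115,hf],T2(632,610)),(t,[-.09,.115,hf],T2(70,573)),
 (s,[.09,.115,hb],S2(88,302)),(s,[.09,-.115,hb],S2(262,52)),(s,[-.09,-.115,hf],S2(580,282)),(s,[-.09,.115,hf],S2(455,560))],[.4,-.2,0])
# post top + peg
print("peg tip",tri([ray(t,*TC(434,201)),ray(s,*SC(144,76))]),"peg root",tri([ray(t,*TC(465,124)),ray(s,*SC(84,87))]))
print("post top",tri([ray(t,*TC(473,93)),ray(s,*SC(71,65))]))
for c,(u,v) in((t,(552,127)),(t,(521,252)),(t,(408,226))): print("foot",onz(c,*TC(u,v),.012).round(4))
for u,v in((14,243),(102,288),(150,228)): print("foot s",onz(s,*SC(u,v),.012).round(4))
E
```

```text
[ 0.4295  0.2096 -0.006 ] [[-0.9, -0.5], [-1.8, -0.1], [-1.9, 0.7], [-1.7, -0.1], [-0.2, -2.4], [3.6, -1.1], [-0.6, -1.1], [0.5, -1.0]]
tag top [[233.5, 273.9], [212.9, 272.0], [234.0, 269.3], [213.5, 267.5]] [[328.3, 261.6], [321.4, 277.9], [323.8, 260.2], [316.7, 276.4]]
tag top [[183.4, 269.8], [163.7, 268.0], [184.1, 265.5], [164.4, 263.7]] [[308.2, 315.6], [299.9, 335.3], [303.5, 313.9], [295.0, 333.5]]
[ 0.575  -0.2266  0.0078] [[-1.3, -0.4], [0.2, -0.6], [-0.0, 0.3], [0.5, -0.6], [-0.2, 0.5], [0.5, -1.3], [1.3, -0.8], [0.5, 0.9]]
peg tip [0.55845602 0.07970769 0.22102467] peg root [0.61157742 0.07012338 0.18261832]
post top [0.6245668  0.06609371 0.19759176]
foot [0.6576 0.024  0.012 ]
foot [0.5715 0.0373 0.012 ]
foot [0.5826 0.113  0.012 ]
foot s [0.6686 0.1058 0.012 ]
foot s [0.5804 0.1207 0.012 ]
foot s [0.5685 0.0468 0.012 ]
```

```bash
cat >> h.py <<'E'
def delta(P,Rm,T0=None):
    T0=T() if T0 is None else T0
    d=T0[:3,:3].T@(np.asarray(P)-T0[:3,3])*1000; r=R.from_matrix(T0[:3,:3].T@Rm).as_rotvec()
    return "%.1f %.1f %.1f  %.3f %.3f %.3f"%(*d,*r)
def down(yaw): # tool x at heading yaw, z down
    x=np.array([np.cos(yaw),np.sin(yaw),0]); z=np.array([0,0,-1.]); return np.c_[x,np.cross(z,x),z]
def grab(tag):
    M=T(); c=viewer.read_camera("wrist"); c["T"]=M; np.save(f"pics/{tag}.npy",c,allow_pickle=True); cv2.imwrite(f"pics/{tag}.png",c["pixels"][:,:,::-1]); return c
def grabs(n,tag):
    c=viewer.read_camera(n); np.save(f"pics/{tag}.npy",c,allow_pickle=True); cv2.imwrite(f"pics/{tag}.png",c["pixels"][:,:,::-1]); return c
E
python3 - <<'E'
from h import *
print(delta([.45,-.35,.35],down(0)));print(delta([.40,.15,.30],down(0)))
t=load("pics/top0.npy");s=load("pics/side0.npy")
TC=lambda u,v:(150+(u+.5)/4-.5,160+(v+.5)/4-.5)
SC=lambda u,v:(230+(u+.5)/3-.5,180+(v+.5)/3-.5)
print(tri([ray(t,*TC(272,257)),ray(s,*SC(168,290))]),tri([ray(t,*TC(232,322)),ray(s,*SC(120,260))]))
print("wine",onz(t,285,150,.15))
E
```

```text
359.3 -232.0 -119.4  -0.002 0.000 0.228
423.5 -730.3 -68.5  -0.002 0.000 0.228
[0.51916301 0.17716241 0.11866059] [0.50995134 0.19452088 0.1618105 ]
wine [0.72167333 0.03645182 0.15      ]
```

```bash
python3 -m crank '60 -39 -60 0 0 0.114 0;120 -77 -119 0 0 0.228 0;180 -116 -119 0 0 0.228 0;240 -155 -119 0 0 0.228 0;300 -194 -119 0 0 0.228 0;359 -232 -119 0 0 0.228 0;365 -295 -119 0 0 0.228 0;370 -357 -119 0 0 0.228 0;380 -420 -119 0 0 0.228 0;390 -482 -110 0 0 0.228 0;398 -545 -100 0 0 0.228 0;405 -607 -90 0 0 0.228 0;414 -669 -80 0 0 0.228 0;424 -730 -68 0 0 0.228 0;424 -730 -68 0 0 0.228 0;424 -730 -68 0 0 0.228 0'; python3 - <<'E'
from h import *
c=grab("w1"); print(c["T"].round(4))
E
```

```text
time: 2.15
tool_pos: [0.399, 0.1525, 0.2981]
tcp_rot: [-3.141, -0.01, 0.004]
wrist_force: [-0.1, 0.1, 0.3]
width: 1.0
[[ 1.000e+00  6.100e-03 -2.200e-03  3.990e-01]
 [ 6.100e-03 -1.000e+00  3.000e-04  1.525e-01]
 [-2.200e-03 -3.000e-04 -1.000e+00  2.981e-01]
 [ 0.000e+00  0.000e+00  0.000e+00  1.000e+00]]
```

View pics/w1.png

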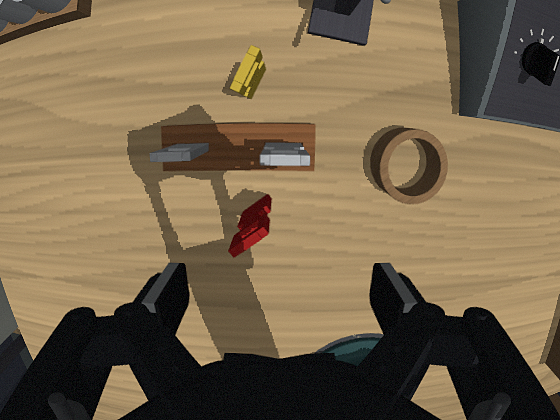

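The wrist view shows the rack at (240,147). Candidates: silver tag at (286,155), silver at (180,153), yellow at (247,72), red at (252,228). The right-hand silver tag has a narrow neck and is taller. I'll confirm with an enlarged crop.

```bash
python3 - <<'E'
from h import *
c=load("pics/w1.npy"); crop(c,140,110,190,75,4,"w1c.png")
r=R.from_euler('z',-.006)
for x,y in((.4295,.2096),):
  o=np.array([x,y,0])
  print("rack",wproj(c,c["T"],r.apply([[.03,.1,.03],[.03,-.1,.03],[-.03,-.1,.03],[-.03,.1,.03]])+o).round(1).tolist())
  for yy,h in((-.06,.146),(.06,.115)):
    print(wproj(c,c["T"],r.apply([[.005,yy+.023,h],[.005,yy-.023,h],[-.005,yy-.023,h],[-.005,yy+.023,h]])+o).round(1).tolist())
E
```

```text
rack [[159.2, 127.6], [313.5, 125.9], [312.1, 172.6], [161.4, 172.4]]
[[257.1, 156.6], [307.5, 157.2], [307.2, 168.0], [257.1, 167.3]]
[[147.1, 154.3], [187.8, 153.2], [188.2, 162.7], [147.7, 163.6]]
```

View pics/w1c.png

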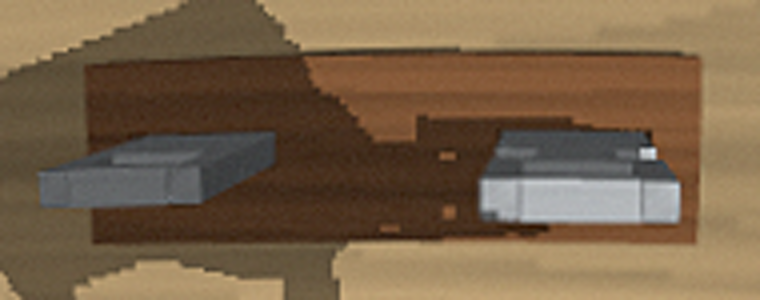

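Confirmed: the right-hand silver tag (286,155) is the bottle tag, with shoulder and neck visible below the frame. The left one is the can tag.

```bash
python3 - <<'E'
from h import *
print(T().round(4))
print(delta([.4315,.1474,.19],down(-.006)),'|',delta([.4315,.1474,.10],down(-.006)))
E
```

```text
[[ 1.      0.0044 -0.0018  0.3995]
 [ 0.0044 -1.     -0.      0.1515]
 [-0.0018  0.     -1.      0.2983]
 [ 0.      0.      0.      1.    ]]
32.1 4.3 108.3  0.000 0.002 0.010 | 32.3 4.3 198.3  0.000 0.002 0.010
```

```bash
python3 -m crank '15 1 50 0 0 0.008 0;31 2.5 109 0 0 0.008 0;31 2.5 109 0 0 0.008 0;31 2.5 109 0 0 0.008 0;31 2.5 109 0 0 0.008 0' 40; python3 - <<'E'
from h import *
c=grab("w2"); print(c["T"].round(4)); print(delta([.4315,.1474,.10],down(-.006)))
for o in ([.4315,.1474,0],):
    print(wproj(c,c["T"],np.array([[.005,.023,.146],[.005,-.023,.146],[-.005,-.023,.146],[-.005,.023,.146]])+o).round(1).tolist())
E
```

```text
time: 2.82
tool_pos: [0.4334, 0.1468, 0.1932]
tcp_rot: [-3.14, 0.014, -0.007]
wrist_force: [0.0, 0.0, 0.6]
width: 1.001
[[ 0.9999 -0.0091  0.0047  0.4334]
 [-0.0091 -1.      0.0012  0.1468]
 [ 0.0047 -0.0013 -1.      0.1932]
 [ 0.      0.      0.      1.    ]]
-2.2 -0.3 93.1  -0.001 -0.005 -0.003
[[241.2, 230.9], [314.7, 230.3], [314.3, 245.0], [242.0, 245.6]]
```

View pics/w2.png

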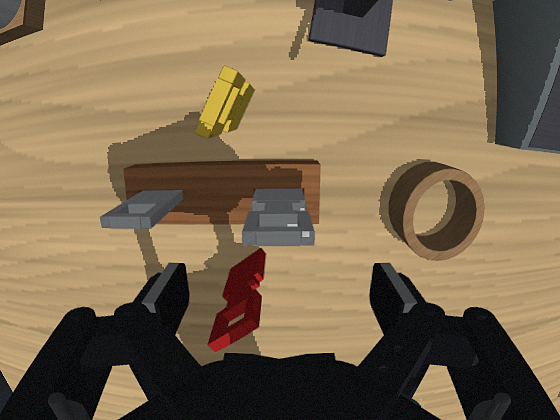

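```bash
python3 -m crank '-2 0 45 0 -0.004 0 0;-2 0 92 0 -0.004 0 0;-2 0 92 0 -0.004 0 0;-2 0 92 0 -0.004 0 0;-2 0 92 0 -0.004 0 255;-2 0 92 0 -0.004 0 255;-2 0 92 0 -0.004 0 255;-2 0 92 0 -0.004 0 255;-2 0 92 0 -0.004 0 255;-2 0 92 0 -0.004 0 255' 40; python3 - <<'E'
from h import *
c=grab("w3"); print(c["T"].round(4),read_state()["width"],read_state()["wrist_force"])
E
```

```text
time: 4.12
tool_pos: [0.431, 0.1473, 0.1]
tcp_rot: [-3.141, 0.013, 0.002]
wrist_force: [-0.3, 0.0, 6.5]
width: 0.529
[[ 1.000e+00 -8.200e-03 -1.300e-03  4.310e-01]
 [-8.200e-03 -1.000e+00  9.000e-04  1.473e-01]
 [-1.300e-03 -9.000e-04 -1.000e+00  1.000e-01]
 [ 0.000e+00  0.000e+00  0.000e+00  1.000e+00]] 0.530143103146049 [-0.68427439  0.50127747  6.45944357]
```

View pics/w3.png

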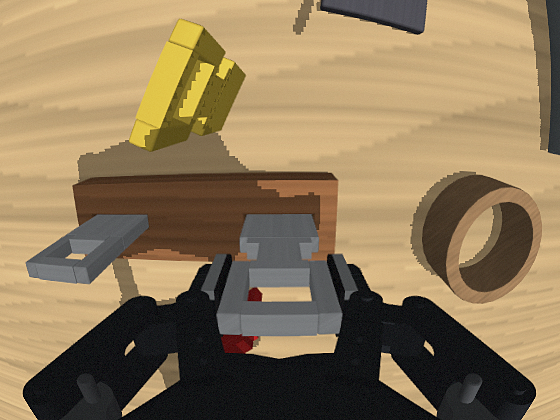

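Tag gripped at 45 mm width by the frame sides, eye centre visible at about (279,287). Lift straight up, then move to look at the peg.

```bash
python3 -m crank '0 0 -25 0 0 0 255;0 0 -60 0 0 0 255;0 0 -120 0 0 0 255;0 0 -180 0 0 0 255;0 0 -180 0 0 0 255;25 25 -180 0 0 0.08 255;50 57 -180 0 0 0.15 255;50 57 -180 0 0 0.15 255;50 57 -180 0 0 0.15 255' 40; python3 - <<'E'
from h import *
c=grab("w4"); s=grabs("side","s4"); t=grabs("top","t4"); print(c["T"].round(4),read_state()["width"])
crop(s,230,180,150,150,4,"s4c.png")
E
```

```text
time: 5.3
tool_pos: [0.479, 0.0894, 0.2768]
tcp_rot: [3.131, -0.249, -0.01]
wrist_force: [-0.7, -0.3, -0.7]
width: 0.534
[[ 9.875e-01 -1.578e-01 -6.600e-03  4.790e-01]
 [-1.578e-01 -9.875e-01  2.000e-04  8.940e-02]
 [-6.600e-03  9.000e-04 -1.000e+00  2.768e-01]
 [ 0.000e+00  0.000e+00  0.000e+00  1.000e+00]] 0.5321376189965775
```

View pics/w4.png

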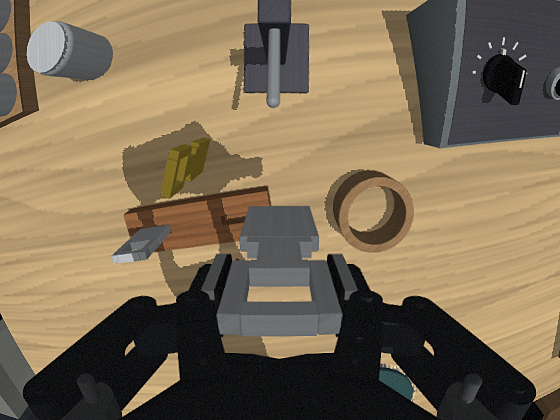

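View pics/s4c.png

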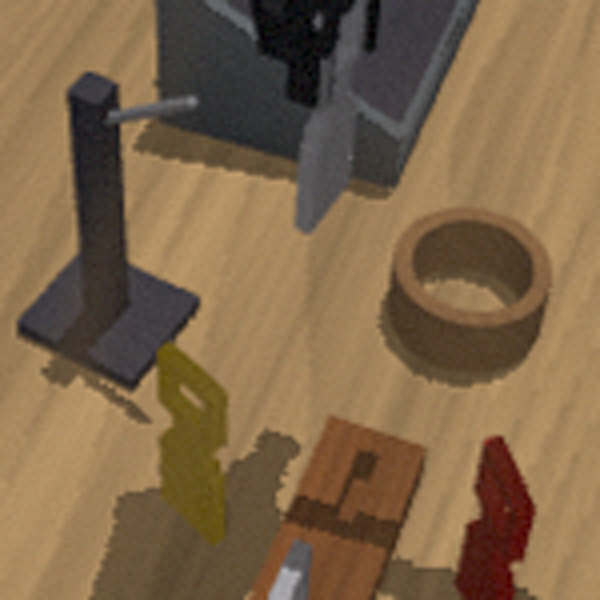

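```bash
python3 - <<'E'
from h import *
c=load("pics/w4.npy"); crop(c,220,0,110,120,5,"w4c.png")
E
```

```text
(no output)
```

View pics/w4c.png

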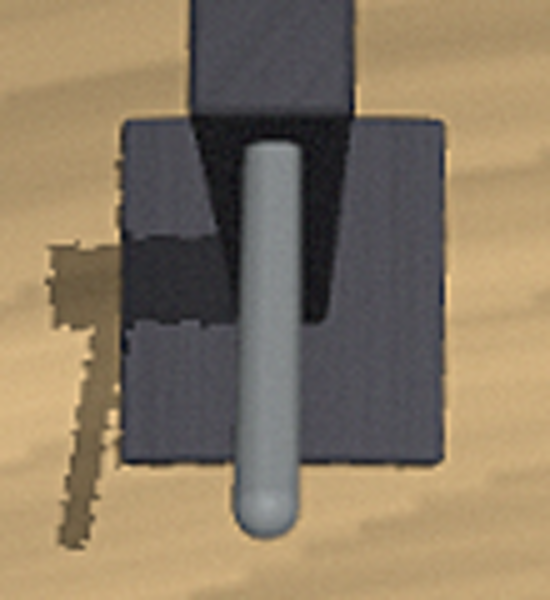

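```bash
python3 - <<'E'
from h import *
from scipy.optimize import least_squares
c=load("pics/w4.npy")
C=lambda u,v:np.array([220+(u+.5)/5-.5,(v+.5)/5-.5])
L=[([.0573,0,.2252],(266,507)),([0,0,.1885],(272,146)),([0,.011,.204],(355,113)),([0,-.011,.204],(190,113)),([0,.011,.012],(325,322)),]
# local x toward robot (heading th), local y = z x x
def pts(p):
    h=np.array([np.cos(p[2]),np.sin(p[2]),0]); n=np.cross([0,0,1],h)
    return [np.array([p[0],p[1],0])+l[0]*h+l[1]*n+[0,0,l[2]] for l,_ in L]
res=lambda p:(wproj(c,c["T"],pts(p))-[C(*q) for _,q in L]).ravel()
o=least_squares(res,[.61,.07,3.0],loss='soft_l1');p=o.x
print(p,o.fun.reshape(-1,2).round(1).tolist()); h=np.array([np.cos(p[2]),np.sin(p[2]),0])
print("tip",pts(p)[0], "yaw tool",p[2]-np.pi)
# tag eye centre location: frame opening in wrist view -> check lateral and z via ray at tag plane x of tool
for u,v in((280,275),(280,287),(248,287),(313,287)): 
    o_,d=wray(c,np.eye(4),u,v); print((u,v),(o_+d*(-.0187-.005-0.023-o_[2])/d[2]).round(4))
crop(c,200,190,160,160,4,"w4t.png")
np.save("peg.npy",p)
E
```

```text
[0.61414666 0.07114615 2.9774397 ] [[-0.0, 4.1], [0.2, -1.1], [0.1, -0.2], [-0.6, -0.2], [0.4, -0.0]]
tip [0.55761694 0.08050993 0.2252    ] yaw tool -0.16415295010668052
(280, 275) [ 0.0218  0.0003 -0.0467]
(280, 287) [ 0.0172  0.0003 -0.0467]
(248, 287) [ 0.0171 -0.0106 -0.0467]
(313, 287) [ 0.0171  0.0115 -0.0467]
```

View pics/w4t.png

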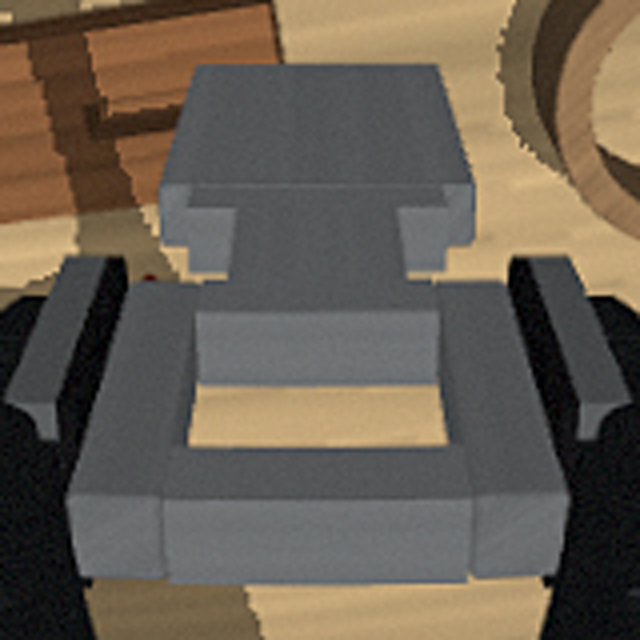

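```bash
python3 - <<'E'
from h import *
from scipy.optimize import least_squares
c=load("pics/w4.npy")
C=lambda u,v:np.array([200+(u+.5)/4-.5,190+(v+.5)/4-.5])
L=[((5,14,101),(440,310)),((5,-14,101),(195,310)),((5,14,129),(448,448)),((5,-14,129),(187,448)),((5,23,138),(567,497)),((5,-23,138),(70,497)),
((-5,23,138),(557,578)),((-5,-23,138),(86,578)),((5,23,0),(437,65)),((5,-23,0),(195,65)),((5,23,62),(473,185)),((5,-23,62),(163,185))]
X=np.array([l for l,_ in L])/1000.; U=np.array([C(*q) for _,q in L])
# tag in tool frame: tag z = -tool z, tag x=tool x, tag y=-tool y ; local y sign given in tool y
def tr(p,X): 
    Y=X*[1,1,-1]-[0,0,-.115]; return R.from_rotvec(p[3:]).apply(Y)+p[:3]
res=lambda p:(wproj(c,np.eye(4),tr(p,X))-U).ravel()
o=least_squares(res,[0,0,-.023,0,0,0],loss='soft_l1'); print("eye in tool",o.x.round(4)); print(o.fun.reshape(-1,2).round(1).tolist())
np.save("tag.npy",o.x)
E
```

```text
eye in tool [-0.0015  0.0001 -0.02    0.0031  0.0208  0.0014]
[[-0.6, 1.0], [1.1, 1.0], [3.4, -0.5], [-2.3, -0.4], [-0.1, -0.2], [0.9, -0.1], [-0.2, -0.2], [-0.7, 0.0], [-0.0, -0.7], [0.1, -0.7], [0.6, 0.5], [-0.9, 0.5]]
```

```bash
cat > pegt.py <<'E'
from h import *
p=np.load("peg.npy"); tg=np.load("tag.npy")
hh=np.array([np.cos(p[2]),np.sin(p[2]),0]); a=np.cos(np.radians(35))*hh+np.array([0,0,np.sin(np.radians(35))]); root=np.array([p[0],p[1],.185])
def tcp(s,dz=0):
    Rm=down(p[2]-np.pi); return root+a*s+[0,0,dz]-Rm@tg[:3],Rm
E
python3 - <<'E'
from pegt import *
M=T();print(M[:3,3].round(4))
for s in(95,): print(tcp(s/1000)[0].round(4),delta(*tcp(s/1000)))
E
```

```text
[0.4791 0.09   0.2776]
[0.5389 0.0837 0.2194] 60.3 -3.2 57.8  0.001 0.005 0.007
```

```bash
python3 -m crank '30 -1.5 10 0 0.005 0.006 255;45 -2.5 40 0 0.005 0.006 255;60 -3 58 0 0.005 0.006 255;60 -3 58 0 0.005 0.006 255;60 -3 58 0 0.005 0.006 255' 40; python3 - <<'E'
from pegt import *
c=grab("w5"); print(c["T"].round(4)); s=grabs("side","s5")
for q in(95,35): print(q,delta(*tcp(q/1000)))
crop(s,230,180,150,120,5,"s5c.png"); crop(c,160,60,240,240,3,"w5c.png",wproj(c,c["T"],[root+a*.07,root]))
E
```

```text
time: 6.08
tool_pos: [0.5391, 0.0835, 0.2205]
tcp_rot: [3.131, -0.256, 0.002]
wrist_force: [0.4, 1.1, -0.9]
width: 0.531
[[ 9.867e-01 -1.628e-01  1.200e-03  5.391e-01]
 [-1.628e-01 -9.867e-01 -6.000e-04  8.350e-02]
 [ 1.300e-03  4.000e-04 -1.000e+00  2.205e-01]
 [ 0.000e+00  0.000e+00  0.000e+00  1.000e+00]]
95 -0.6 -0.3 1.8  -0.000 -0.003 0.001
35 48.4 -0.2 36.4  -0.000 -0.003 0.001
```

View pics/w5c.png

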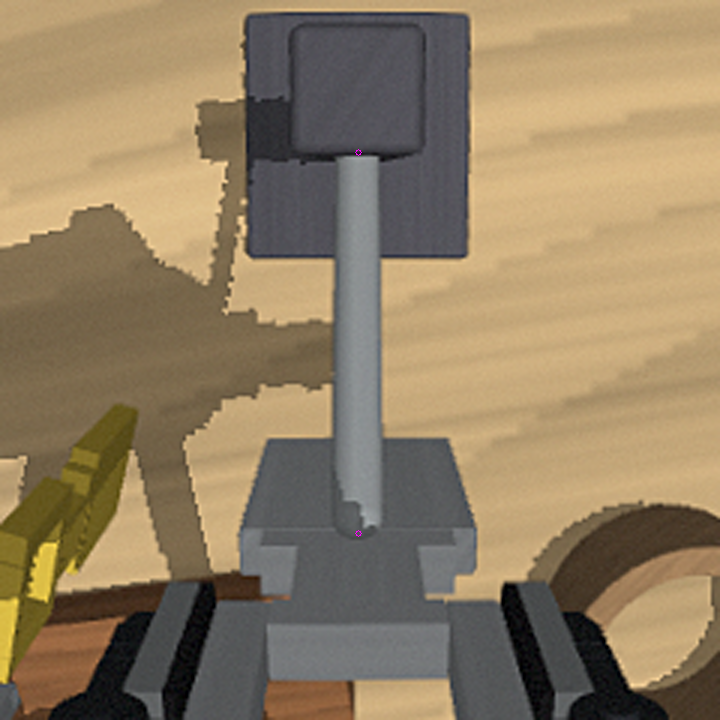

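View pics/s5c.png

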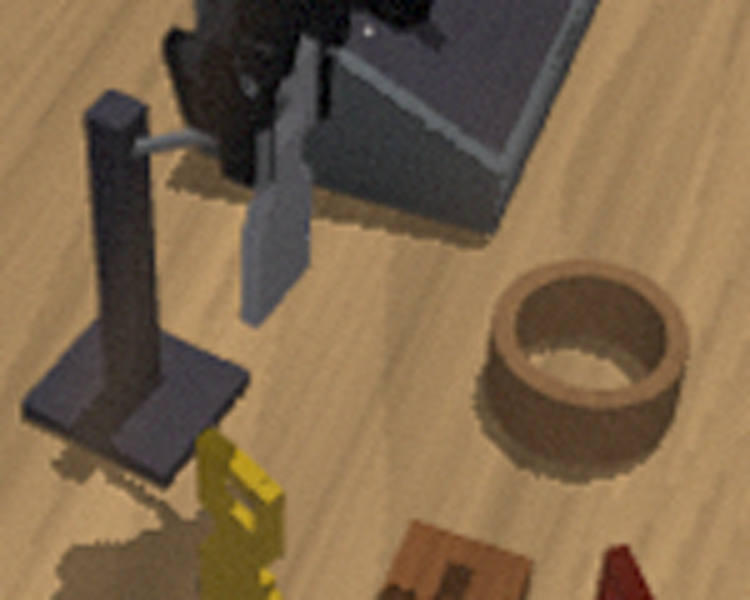

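The projected peg tip and root fall on the real ones (crop (358,534) and (358,152)), so it is aligned. I'll thread halfway and check the force.

```bash
python3 -m crank '8 0 7 0 -0.003 0 255;16 0 13 0 -0.003 0 255;24 0 19 0 -0.003 0 255;32 0 25 0 -0.003 0 255;32 0 25 0 -0.003 0 255' 40; python3 - <<'E'
from pegt import *
c=grab("w6"); 
for q in(35,): print(q,delta(*tcp(q/1000)))
crop(c,160,60,240,240,3,"w6c.png",wproj(c,c["T"],[root+a*.07,root]))
E
```

```text
time: 6.8
tool_pos: [0.571, 0.0775, 0.1938]
tcp_rot: [3.13, -0.258, -0.006]
wrist_force: [-0.6, -0.1, -0.4]
width: 0.533
35 16.6 -0.9 9.2  0.001 0.003 -0.000
```

View pics/w6.png

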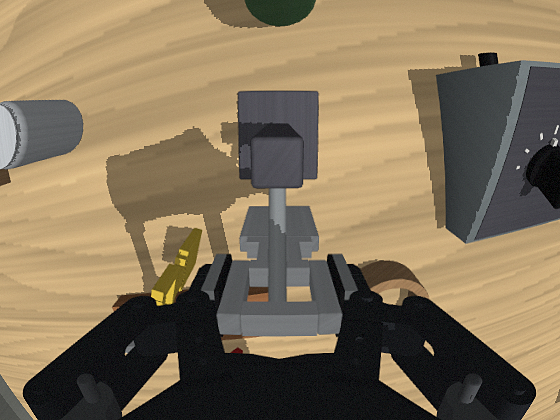

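```bash
python3 -m crank '8 -0.5 5 0 0 0 255;16 -0.5 10 0 0 0 255;16 -0.5 10 0 0 0 255;16 -0.5 13 0 0 0 255;16 -0.5 13 0 0 0 255' 40; python3 - <<'E'
from pegt import *
for q in(35,): print(q,delta(*tcp(q/1000)),read_state()["wrist_force"])
c=grab("w7"); s=grabs("side","s7"); crop(s,230,180,100,100,5,"s7c.png")
E
```

```text
time: 7.48
tool_pos: [0.5864, 0.0756, 0.1815]
tcp_rot: [3.13, -0.258, -0.004]
wrist_force: [0.7, -0.1, 0.3]
width: 0.533
35 0.9 -0.3 -3.5  0.001 0.003 -0.000 [ 0.68211542 -0.11106719  0.25524181]
```

View pics/s7c.png

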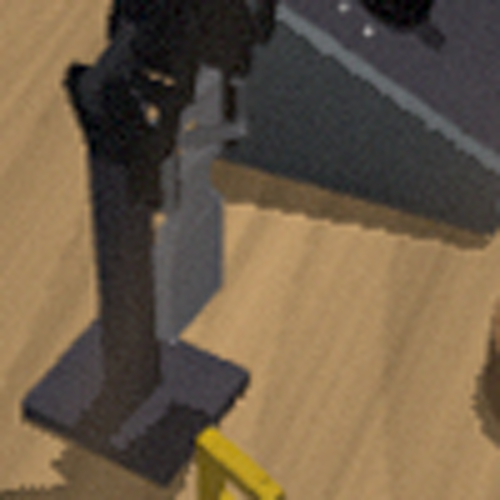

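View pics/w7.png

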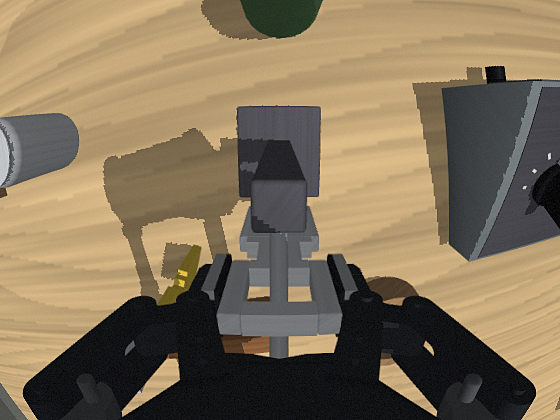

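Peg is well through the eye. Lower 2 mm, open and let it hang.

```bash
python3 -m crank '0 0 2 0 0 0 255;0 0 2 0 0 0 120;0 0 2 0 0 0 60;0 0 2 0 0 0 20;0 0 2 0 0 0 0;0 0 2 0 0 0 0;0 0 2 0 0 0 0' 40; python3 - <<'E'
from pegt import *
c=grab("w8")
E
```

```text
time: 8.45
tool_pos: [0.5868, 0.0756, 0.1798]
tcp_rot: [3.131, -0.258, -0.003]
wrist_force: [-0.1, -0.4, 0.5]
width: 1.002
```

View pics/w8.png

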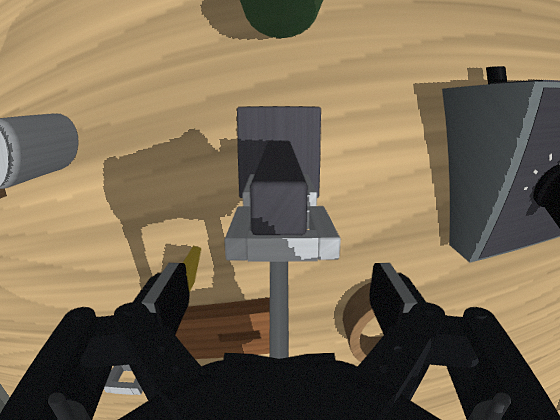

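Tag hangs at the root, gripper is open and clear of it. Back up and go look at the dial.

```bash
cat > desk.py <<'E'
from h import *
th=np.radians(28)
def face(yaw):
    r=R.from_euler('z',yaw); return r.apply([np.cos(th),0,np.sin(th)]), r.apply([-np.sin(th),0,np.cos(th)]), r.apply([0,-1.,0])  # up-slope, normal, right
def Rface(yaw):
    u,n,rt=face(yaw); return np.c_[u,rt,-n]
E
python3 - <<'E'
from desk import *
t=load("pics/top0.npy")
T2=lambda u,v:(325+(u+.5)/6-.5,165+(v+.5)/6-.5)
u,n,rt=face(.0078); p0=np.array([.575,-.2266,.098])
def hit(px,h):
    o,d=ray(t,*T2(*px)); q=p0+n*h; return o+d*((q-o)@n)/(d@n)
D=hit((266,350),.008)-n*.008; B=hit((548,404),.023)-n*.023
print(D,B,(D-p0)@u,(D-p0)@rt,(B-p0)@u,(B-p0)@rt, np.linalg.norm(D-B))
tgt=D+n*.13-u*.0
print(tgt,read_state()["q"].round(3)); print(delta(T()[:3,3]+[0,0,.17],T()[:3,:3])); print(delta(tgt,Rface(.0078)))
E
```

```text
[ 0.57567726 -0.17679833  0.09856664] [ 0.56868053 -0.28574468  0.09439469] 0.0012069651450736974 -0.04979487713830819 -0.007679509883891161 0.059093593398566714 0.10925048491562998
[ 0.51464781 -0.17727436  0.21334982] [ 0.086  0.147  1.842 -0.     1.156  1.821]
-0.3 0.1 -170.0  0.000 0.000 0.000
-29.9 261.3 -33.3  0.042 0.489 -0.168
```

```bash
python3 -m crank '0 0 -60 0 0 0 0;0 0 -120 0 0 0 0;0 0 -165 0 0 0 0;-6 40 -170 0 0 0 0;-12 100 -165 0 0.1 -0.04 0;-18 160 -150 0.02 0.25 -0.09 0;-24 215 -120 0.03 0.38 -0.13 0;-30 255 -75 0.04 0.489 -0.168 0;-30 261 -33 0.042 0.489 -0.168 0;-30 261 -33 0.042 0.489 -0.168 0;-30 261 -33 0.042 0.489 -0.168 0;-30 261 -33 0.042 0.489 -0.168 0'; python3 - <<'E'
from desk import *
c=grab("w9"); grabs("side","s9"); print(c["T"].round(4)); print(read_state()["q"].round(3))
E
```

```text
time: 10.0
tool_pos: [0.5169, -0.1771, 0.2165]
tcp_rot: [3.046, 0.015, 0.766]
wrist_force: [-0.1, -0.4, -0.2]
width: 1.0
[[ 0.8811  0.009   0.4728  0.5169]
 [ 0.0091 -1.      0.0019 -0.1771]
 [ 0.4728  0.0027 -0.8812  0.2165]
 [ 0.      0.      0.      1.    ]]
[-0.53  -0.247  2.226  0.355  0.764  0.822]
```

View pics/w9.png

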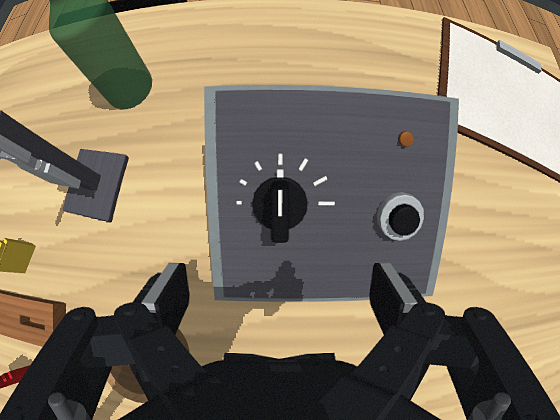

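View pics/s9.png

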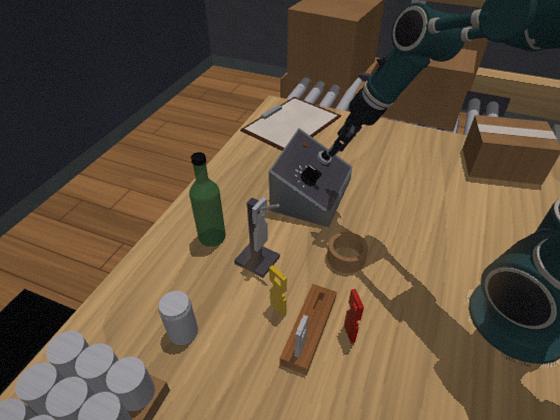

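```bash
python3 - <<'E'
from desk import *
c=load("pics/w9.npy"); crop(c,220,140,220,120,3,"w9c.png"); crop(c,230,145,110,110,6,"w9d.png")
E
```

```text
(no output)
```

View pics/w9c.png

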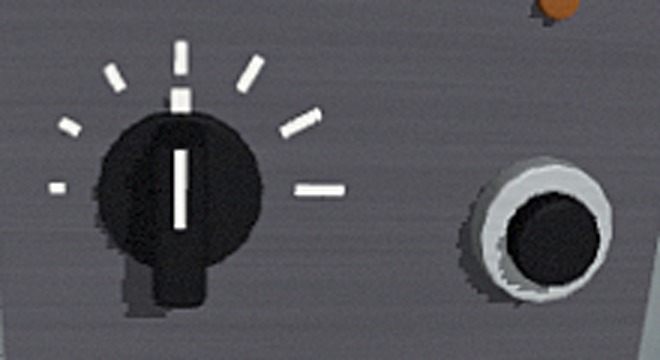

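View pics/w9d.png

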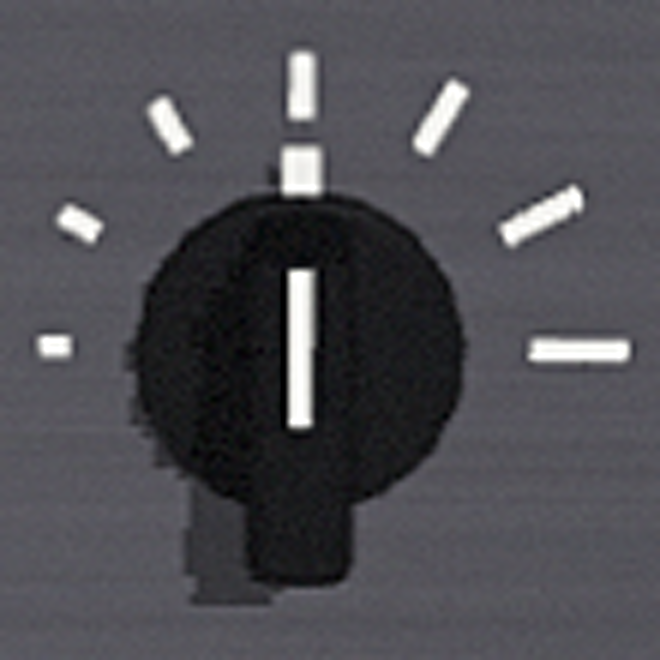

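```bash
python3 - <<'E'
from desk import *
from scipy.optimize import least_squares
c=load("pics/w9.npy")
C6=lambda u,v:np.array([230+(u+.5)/6-.5,145+(v+.5)/6-.5]); C3=lambda u,v:np.array([220+(u+.5)/3-.5,140+(v+.5)/3-.5])
def model(q):
    u,n,rt=face(q[3]); D=q[:3]; B=D+.11*rt
    return np.array([D+n*.008-u*.024+u*.024, D+n*.042, D+n*.042-u*.022, D+n*.008+rt*.024, D+n*.008-rt*.024, B+n*.023, B+n*.023+rt*.014,B+n*.023-rt*.014, B+n*.023+u*.014,B+n*.023-u*.014])
U=np.array([C6(301,350),C6(301,430),C6(301,582),C6(463,350),C6(139,350),C3(553,239),C3(601,239),C3(506,239),C3(553,191),C3(553,287)])
r=least_squares(lambda q:(wproj(c,c["T"],model(q))-U).ravel(),[.5757,-.1768,.0986,0.0078],loss='soft_l1')
q=r.x; print(q.round(4)); print(r.fun.reshape(-1,2).round(1).tolist()); np.save("dial.npy",q)
u,n,rt=face(q[3]); p0=np.array([.575,-.2266,.098]); print("off plane",(q[:3]-p0)@n,"tool cmp",(c["T"][:3,:3].T@(q[:3]-c["T"][:3,3])).round(4))
Rm=Rface(q[3])
for off in (.031+.0187+.045,): pass
g=q[:3]+n*(.031-.0187+.004-.0)  # TCP so that pads centre near 31 mm out
for k in(.060,.0165): print(k,delta(q[:3]+n*k,Rm))
E
```

```text
[ 0.5803 -0.1784  0.0892 -0.0707]
[[0.5, 1.5], [-0.8, -0.4], [-2.8, 0.2], [0.5, 3.6], [0.6, -0.6], [0.3, -0.4], [-1.6, 0.7], [1.3, -1.5], [3.0, 0.3], [-2.6, -1.5]]
off plane -0.008663669355618478 tool cmp [-0.0044  0.0015  0.1422]
0.06 -3.1 -0.3 81.7  -0.036 -0.003 0.071
0.0165 -3.3 1.3 125.2  -0.036 -0.003 0.071
```

```bash
python3 - <<'E'
from desk import *
from scipy.optimize import least_squares
c=load("pics/w9.npy")
C6=lambda u,v:np.array([230+(u+.5)/6-.5,145+(v+.5)/6-.5]); C3=lambda u,v:np.array([220+(u+.5)/3-.5,140+(v+.5)/3-.5])
u,n,rt=face(.0078)
def model(q):
    D=q[:3]; B=D+.11*rt+q[3]*u
    return np.array([D+n*.008, D+n*.042, D+n*.042-u*.022, D+n*.008+rt*.024, D+n*.008-rt*.024, B+n*.023, B+n*.023+rt*.014,B+n*.023-rt*.014, B+n*.023+u*.014,B+n*.023-u*.014,
      D+n*.042+.014*0*u])
U=np.array([C6(301,350),C6(301,430),C6(301,582),C6(463,350),C6(139,350),C3(553,239),C3(601,239),C3(506,239),C3(553,191),C3(553,287),C6(301,430)])
r=least_squares(lambda q:(wproj(c,c["T"],model(q))-U).ravel(),[.5757,-.1768,.0986,0.],loss='soft_l1')
q=r.x; print(q.round(4)); print(r.fun.reshape(-1,2).round(1).tolist()); np.save("dial.npy",q)
p0=np.array([.575,-.2266,.098]); print("off plane",(q[:3]-p0)@n,"tool cmp",(c["T"][:3,:3].T@(q[:3]-c["T"][:3,3])).round(4))
Rm=Rface(.0078)
for k in(.060,.0165): print(k,delta(q[:3]+n*k,Rm))
B=q[:3]+.11*rt+q[3]*u
print("B",B)
E
```

```text
[ 0.5801 -0.1775  0.093  -0.0099]
[[-0.1, 0.6], [0.0, -1.1], [-0.0, 0.0], [0.3, 0.7], [-0.6, 0.6], [0.3, 0.0], [-1.7, -0.1], [1.3, 0.1], [2.0, 0.7], [-1.6, -1.1], [0.0, -1.1]]
off plane -0.007013975048651207 tool cmp [-0.0027  0.0007  0.1387]
0.06 -1.5 1.0 78.3  0.001 -0.003 0.002
0.0165 -1.6 1.0 121.8  0.001 -0.003 0.002
B [ 0.5722737  -0.28758326  0.08835371]
```

```bash
python3 -m crank '-1 1 40 0 0 0 0;-1 1 70 0 -0.003 0 0;-1 1 70 0 -0.003 0 0;-1 1 70 0 -0.003 0 0'; python3 - <<'E'
from desk import *
c=grab("w10"); print(c["T"].round(4)); crop(c,180,150,220,160,3,"w10c.png")
E
```

```text
time: 10.6
tool_pos: [0.5474, -0.1777, 0.1521]
tcp_rot: [-3.048, -0.013, -0.757]
wrist_force: [0.1, -0.1, 0.6]
width: 0.998
[[ 0.8839  0.0081  0.4676  0.5474]
 [ 0.0076 -1.      0.0029 -0.1777]
 [ 0.4676  0.001  -0.8839  0.1521]
 [ 0.      0.      0.      1.    ]]
```

View pics/w10.png

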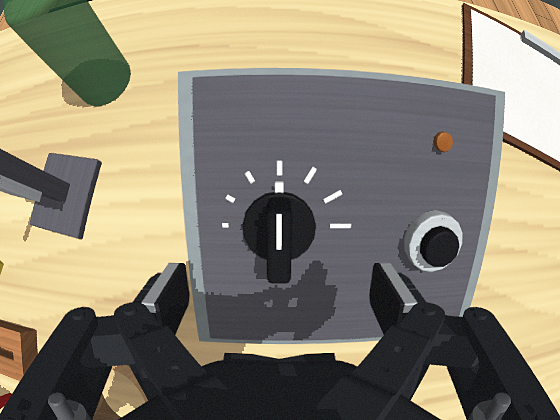

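View pics/w10c.png

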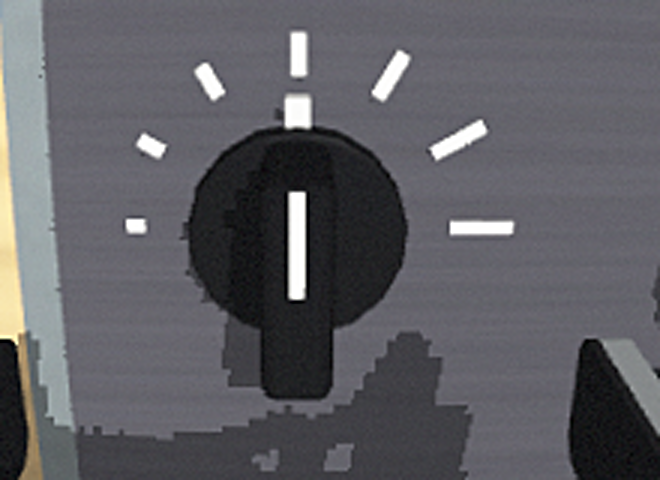

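```bash
python3 - <<'E'
from desk import *
from scipy.optimize import least_squares
c1=load("pics/w9.npy");c2=load("pics/w10.npy")
C6=lambda u,v:np.array([230+(u+.5)/6-.5,145+(v+.5)/6-.5]); C3=lambda u,v:np.array([180+(u+.5)/3-.5,150+(v+.5)/3-.5])
u,n,rt=face(.0078)
def mod(D): return np.array([D+n*.008, D+n*.042-u*.022, D+n*.008+rt*.024, D+n*.008-rt*.024])
U1=np.array([C6(301,350),C6(301,584),C6(463,350),C6(139,350)]);U2=np.array([C3(298,229),C3(297,398),C3(407,229),C3(189,229)])
f1=lambda D:np.concatenate([(wproj(c1,c1["T"],mod(D))-U1).ravel(),(wproj(c2,c2["T"],mod(D))-U2).ravel()])
f2=lambda D:(wproj(c2,c2["T"],mod(D))-U2).ravel()
p0=np.array([.575,-.2266,.098])
for fn in(f1,f2):
    r=least_squares(fn,[.5757,-.1768,.0986]);D=r.x
    print(D.round(4),(D-p0)@n,(D-p0)@u,(c2["T"][:3,:3].T@(D-c2["T"][:3,3])).round(4),r.fun.reshape(-1,2).round(1).tolist())
# button: top circle  in w10 full image centre ~ (440,244)
E
```

```text
[ 0.5799 -0.1776  0.096 ] -0.004276483986118818 0.0037320874125649725 [0.0025 0.     0.0649] [[-0.1, 0.1], [0.0, -0.4], [0.6, 0.2], [-0.8, 0.1], [-0.1, 0.3], [0.3, -0.7], [0.3, 0.3], [-0.4, 0.2]]
[ 0.5799 -0.1775  0.0966] -0.003655535629463846 0.003991010445499976 [0.0028 0.     0.0643] [[-0.1, 0.3], [0.3, -0.6], [0.4, 0.2], [-0.6, 0.2]]
```

```bash
python3 -m crank '2.5 0 25 0 0 0 0;2.5 0 49 0 0 0 0;2.5 0 49 0 0 0 0;2.5 0 49 0 0 0 0;2.5 0 49 0 0 0 255;2.5 0 49 0 0 0 255;2.5 0 49 0 0 0 255;2.5 0 49 0 0 0 255;2.5 0 49 0 0 0 255;2.5 0 49 0 0 0 255' 40; python3 - <<'E'
from desk import *
c=grab("w11"); print(c["T"].round(4),read_state()["wrist_force"])
E
```

```text
time: 11.9
tool_pos: [0.5716, -0.1774, 0.1088]
tcp_rot: [-3.048, -0.011, -0.754]
wrist_force: [-4.7, 1.1, 5.7]
width: 0.158
[[ 0.8846  0.0075  0.4663  0.5716]
 [ 0.0066 -1.      0.0035 -0.1774]
 [ 0.4663 -0.     -0.8846  0.1088]
 [ 0.      0.      0.      1.    ]] [-4.98801666  1.31732787  5.98694744]
```

View pics/w11.png

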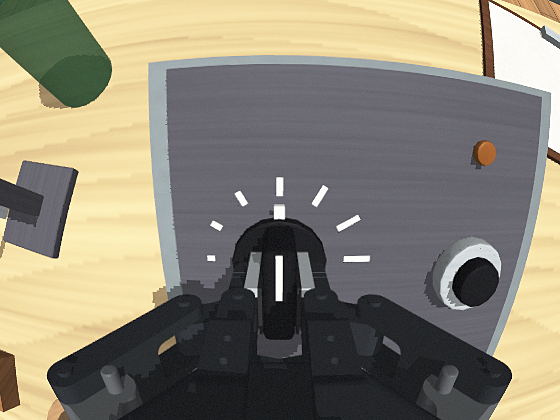

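Bar gripped (13 mm). Turn one click (30°) clockwise to the fifth mark.

```bash
python3 -m crank '0 0 0 0 0 0.13 255;0 0 0 0 0 0.26 255;0 0 0 0 0 0.39 255;0 0 0 0 0 0.524 255;0 0 0 0 0 0.524 255;0 0 0 0 0 0.524 255;0 0 0 0 0 0.524 255' 40; python3 - <<'E'
from desk import *
c=grab("w12"); print(c["T"].round(4),read_state()["wrist_force"])
E
```

```text
time: 12.82
tool_pos: [0.5716, -0.1774, 0.1089]
tcp_rot: [-2.836, 0.749, -0.7]
wrist_force: [-4.7, 2.0, 6.1]
width: 0.155
[[ 0.7697 -0.4361  0.4663  0.5716]
 [-0.4946 -0.8691  0.0036 -0.1774]
 [ 0.4037 -0.2335 -0.8846  0.1089]
 [ 0.      0.      0.      1.    ]] [-5.03897442  1.43955839  4.53357703]
```

View pics/w12.png

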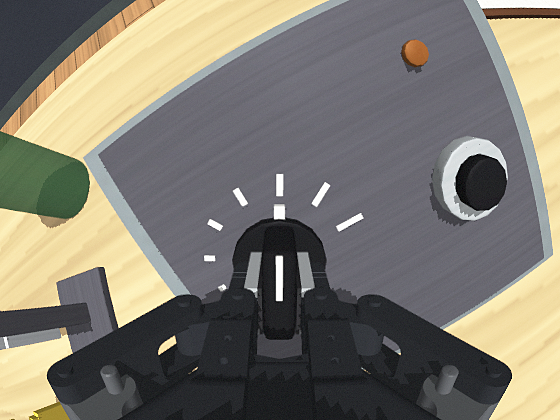

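Nub is aligned with a stroke that has two longer ones to its right, so it is at the fifth. Let go and back off.

```bash
python3 -m crank '0 0 0 0 0 0 120;0 0 0 0 0 0 0;0 0 0 0 0 0 0;0 0 0 0 0 0 0;0 0 0 0 0 0 0;0 0 -50 0 0 0 0;0 0 -80 0 0 -0.17 0;0 0 -90 0 0 -0.35 0;0 0 -90 0 0 -0.524 255;0 0 -90 0 0 -0.524 255;0 0 -90 0 0 -0.524 255;0 0 -90 0 0 -0.524 255' 40; python3 - <<'E'
from desk import *
c=grab("w13"); print(c["T"].round(4),read_state()["wrist_force"],read_state()["width"]);crop(c,380,150,160,120,4,"w13b.png")
E
```

```text
time: 14.38
tool_pos: [0.5295, -0.1778, 0.1878]
tcp_rot: [-3.048, -0.009, -0.753]
wrist_force: [-0.3, 0.0, 0.1]
width: 0.143
[[ 8.849e-01  6.000e-03  4.658e-01  5.295e-01]
 [ 4.900e-03 -1.000e+00  3.500e-03 -1.778e-01]
 [ 4.658e-01 -8.000e-04 -8.849e-01  1.878e-01]
 [ 0.000e+00  0.000e+00  0.000e+00  1.000e+00]] [-0.26917962  1.06517692 -0.56824245] 0.05566619432516676
```

View pics/w13.png

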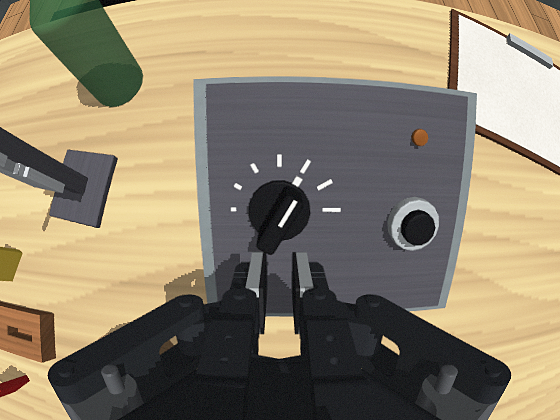

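View pics/w13b.png

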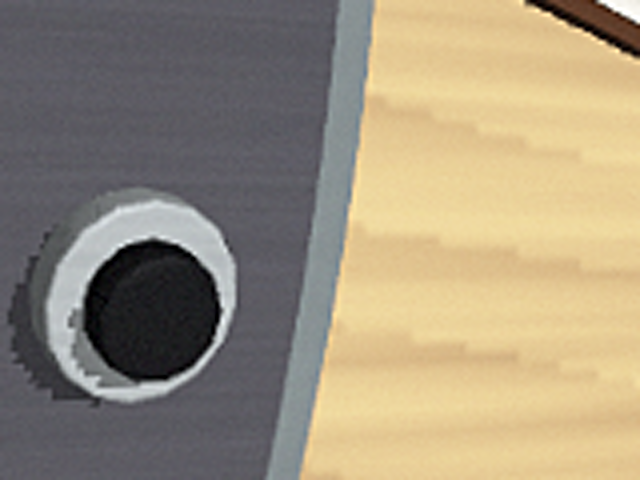

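Dial rests at the fifth mark: nub (297,181) in line with stroke (307,166). Button top is at about (418,227); work out the push.

```bash
python3 - <<'E'
from desk import *
c=load("pics/w13.npy"); D=np.array([.5799,-.1776,.0963]); u,n,rt=face(.0078)
for nm,cc in(("w13",c),):
    o,d=wray(cc,cc["T"],380+(152.5)/4-.5,150+(310.5)/4-.5); q=D+n*.023; B=o+d*((q-o)@n)/(d@n)
    print(B.round(4),(B-q)@rt,(B-q)@u,(B-q)@n)
    np.save("btn.npy",B)
cw=load("pics/w9.npy"); o,d=wray(cw,cw["T"],220+553.5/3-.5,140+239.5/3-.5); B2=o+d*((q-o)@n)/(d@n); print(B2.round(4),(B2-q)@rt,(B2-q)@u)
Rm=Rface(.0078)
for k in(.03,0,-.006): print(k,delta(B+n*k,Rm))
E
```

```text
[ 0.5612 -0.2859  0.112 ] 0.10813652269151729 -0.009859921598377496 -4.2384572481364616e-19
[ 0.561  -0.2861  0.1118] 0.10836106737502683 -0.010189670147948582
0.03 -8.0 108.3 51.5  0.000 0.004 -0.002
0 -7.9 108.3 81.5  0.000 0.004 -0.002
-0.006 -7.8 108.3 87.5  0.000 0.004 -0.002
```

```bash
python3 -m crank '-4 54 30 0 0 0 255;-8 109 60 0 0.004 0 255;-8 109 66 0 0.004 0 255;-8 109 66 0 0.004 0 255;-8 109 66 0 0.004 0 255' 40; python3 - <<'E'
from desk import *
c=grab("w14"); B=np.load("btn.npy"); u,n,rt=face(.0078)
d=c["T"][:3,3]-B; print(d@u,d@rt,d@n,read_state()["wrist_force"]@n,read_state()["width"]); s=grabs("side","s14"); crop(s,270,120,90,80,7,"s14c.png")
E
```

```text
time: 15.05
tool_pos: [0.5543, -0.2858, 0.1269]
tcp_rot: [-3.046, -0.013, -0.761]
wrist_force: [-0.1, -0.5, 0.3]
width: 0.002
0.0009160320176023876 -0.00014882978133167024 0.01640459658044265 0.077265360171339 0.0007075506320175596
```

View pics/w14.png

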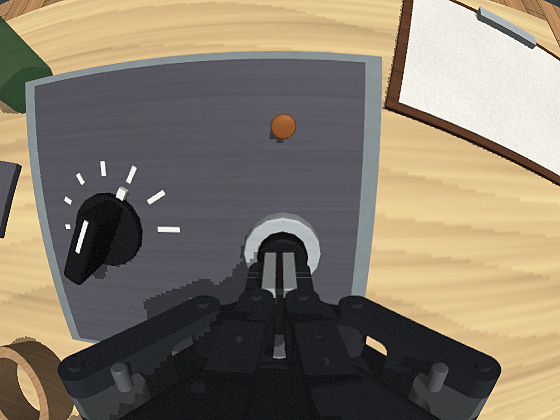

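View pics/s14c.png

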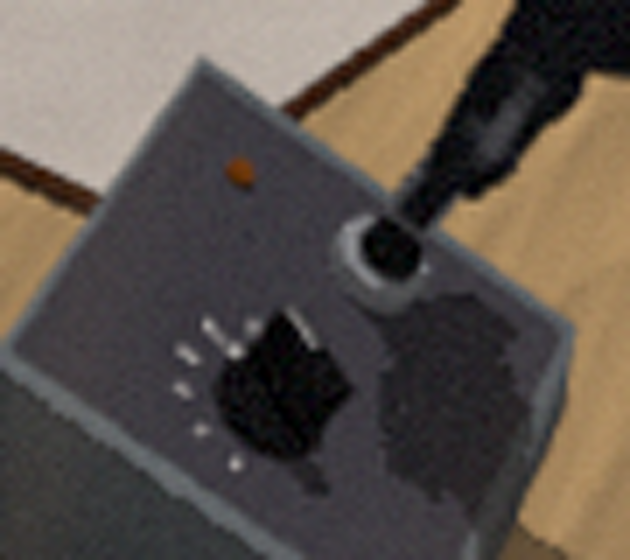

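```bash
python3 -m crank '0 1.5 8 0 0 0 255;0 1.5 14 0 0 0 255;0 1.5 16 0 0 0 255;0 1.5 18 0 0 0 255;0 1.5 18 0 0 0 255;0 1.5 18 0 0 0 255' 40; python3 -c "
from desk import *
B=np.load('btn.npy'); u,n,rt=face(.0078); d=T()[:3,3]-B; print(d@n,read_state()['wrist_force']@n)"
```

```text
time: 15.9
tool_pos: [0.5628, -0.288, 0.1105]
tcp_rot: [-3.046, -0.011, -0.761]
wrist_force: [-0.4, 3.0, 4.2]
width: 0.002
-0.001987617361471731 3.907568029234886
```

```bash
python3 -m crank '0 0 2 0 0 0 255;0 0 3 0 0 0 255;0 0 3 0 0 0 255;0 0 3 0 0 0 255' 40; python3 -c "
from desk import *
B=np.load('btn.npy'); u,n,rt=face(.0078); d=T()[:3,3]-B; print(d@n,read_state()['wrist_force']@n)"
python3 -m crank '0 0 1.5 0 0 0 255;0 0 1.5 0 0 0 255;0 0 1.5 0 0 0 255' 40; python3 -c "
from desk import *
B=np.load('btn.npy'); u,n,rt=face(.0078); d=T()[:3,3]-B; print(d@n,read_state()['wrist_force']@n)"
```

```text
time: 16.4
tool_pos: [0.5636, -0.288, 0.1092]
tcp_rot: [-3.046, -0.013, -0.761]
wrist_force: [-13.0, 3.9, 18.0]
width: -0.003
-0.0035404391299956642 21.95720506351463
time: 16.77
tool_pos: [0.5638, -0.2881, 0.109]
tcp_rot: [-3.046, -0.015, -0.761]
wrist_force: [-24.7, 6.8, 29.0]
width: -0.002
-0.003820815535391706 37.22821295223535
```

```bash
python3 - <<'E'
from desk import *
c=grab("w15"); crop(c,200,180,170,120,4,"w15c.png"); s=grabs("side","s15"); crop(s,270,120,90,80,7,"s15c.png")
E
```

```text
(no output)
```

View pics/w15c.png

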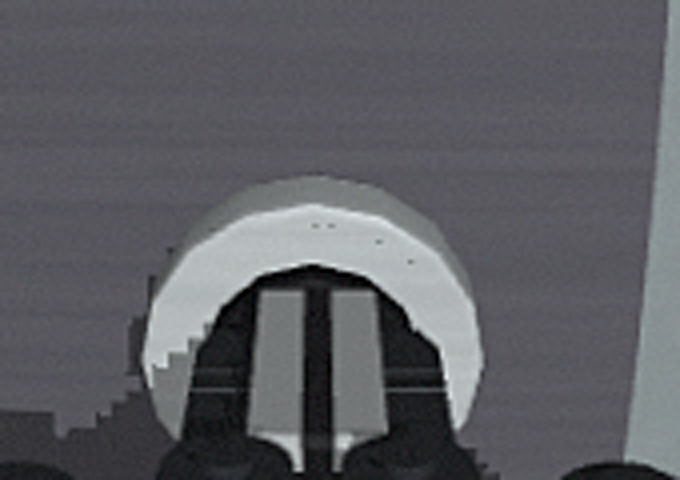

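View pics/s15c.png

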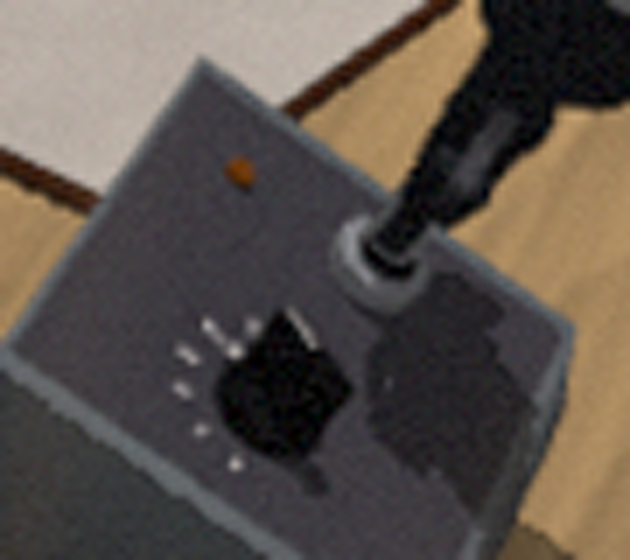

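The fingertips are on the button, it is lower in its collar, and the force has climbed against a hard stop, so it is fully in. Retreat.

```bash
python3 -m crank '0 0 -20 0 0 0 255;0 0 -70 0 0 0 255;0 0 -130 0 0 0 255;0 0 -130 0 0 0 255;0 0 -130 0 0 0 255;0 0 -130 0 0 0 255'; python3 - <<'E'
from desk import *
c=grab("w16"); s=grabs("side","s16"); t=grabs("top","t16"); crop(s,230,180,150,170,4,"s16c.png"); print(read_state()["wrist_force"])
E
```

```text
time: 17.62
tool_pos: [0.5029, -0.2878, 0.2185]
tcp_rot: [-3.045, -0.011, -0.755]
wrist_force: [0.2, 0.2, -0.5]
width: -0.004
[-0.15226847 -0.91124264 -0.4710968 ]
```

View pics/w16.png

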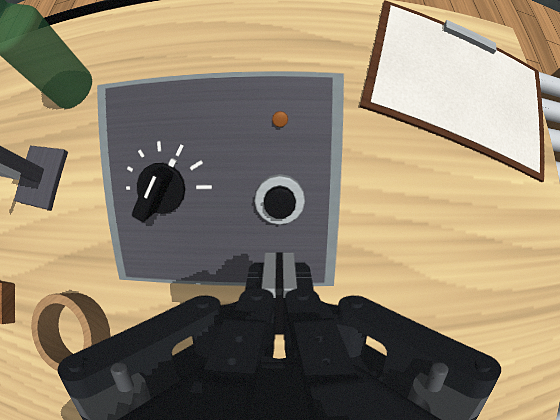

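View pics/s16c.png

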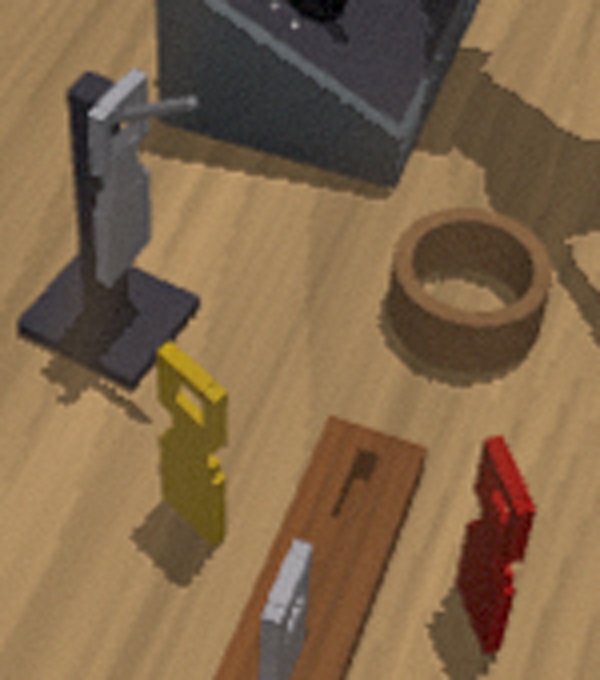

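View pics/t16.png

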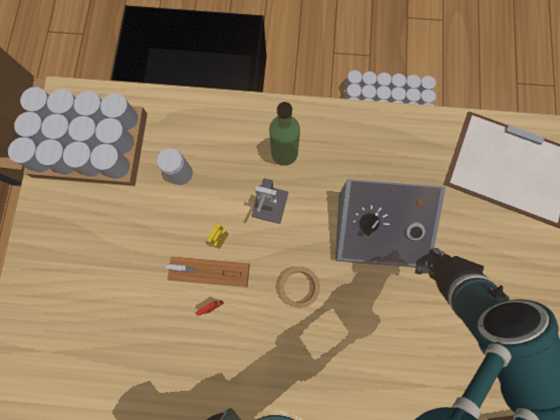

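The bottle tag hangs on the peg (side crop (120,180)). The dial nub (172,162) points at the fifth stroke (179,151). The button has sprung back, the can tag is still in the rack, and the can, bottle and tape have not moved.

```bash
python3 -c "
from workcell import job
print(job.finish_job())"
```

```text
the job is handed in; nothing more can be done
None
```

The changeover is done in the order asked, and I handed the job in at about 18 s of the 58 s allowed.

- **Bottle tag:** I hung it by its eye on the slanted peg and let go. It slid to the root and stays there in the last side picture.
- **Dial:** It started at the fourth mark, so it needed one click clockwise. After I let go, the pictures show its nub lined up with the fifth mark.
- **Start button:** I pushed it until it hit a hard stop. The force rose from about 4 N to 37 N over the last 2 mm. I then backed the arm clear.
- **Everything else:** The can tag is still in the rack. The can, wine bottle, tape roll and the red and yellow tags look unmoved.

Three things did not match or could not be checked:
- **Desk face:** My wrist-camera and fixed-camera estimates differed by about 4 mm in depth, so I relied on the contact force to know the button was in.
- **Button position:** It measured about 10 mm lower on the slope than the dial.
- **Button travel:** I had no direct reading of it. "Fully in" rests on the hard stop and the picture.

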